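# Roll a cast rod onto the scanner's focus line and start the scan

## Task

The cast rod lying on the black mat is next to be scanned. Without picking anything up, push the top of the rod sideways with the fingertips so that it rolls (do not drag it) until it lies squarely on the white focus line, along the line and at rest; then press the start key on the scanner's foot all the way down and let it go. Leave the standing puck, the cup, the pot and the red mould where they are.

Things in the scene. Friction and masses are not known exactly. Their poses are not given: they have to be found in the camera images.
- rod_center (a point): Centre of the cast rod: cream resin cylinder lying on the mat, 36 mm diameter, 110 mm long, about 130 g. Own x = the cylinder's axis; own z is up at the start and turns as it rolls. Centre 21 mm, top 39 mm above the table. Starts 70-130 mm from the line on the side away from the scanner, within 0.1 rad of parallel. Let go slowly it stops at once. A tip on its top moves twice as far as the rod.
- focus_line (a point): Middle of the focus line: white, 300 mm long, 5 mm wide, on a fixed black mat 330 by 330 mm and 3 mm thick. The point is on the mat's top, 3 mm above the table. x runs along the line, y level across it towards the scanner, z up. The mat reaches 90 mm from the line on the scanner's side, 240 mm on the other.
- start_key_top (a point): Centre of the top of the start key: white, round, 26 mm across, 9 mm proud of its 42 mm black collar (top 51 mm above the table), on the scanner's grey foot (170 by 180 mm, 30 mm high), 190 mm from the line. Pressed straight down. The scanner's head (230 mm wide, 120 to 200 mm above the table) is on a column behind it, its nearest part about 85 mm behind the key's centre.
- start_key (a joint): Travel of the start key in m: 0 up, 0.005 fully down. It springs back up; about 1.2 N starts it and 4 N holds it fully down.
- puck: A cream resin cylinder 50 mm in diameter and 60 mm high standing on the mat beside the rod, about 130 mm from it along the line. Origin at the centre of its underside. Leave it alone.
- cup: A white paper cup, 72 mm in diameter at the rim, 88 mm high, standing off the end of the mat. Origin at the centre of its underside. Leave it alone.
- pot: A white lidded plastic pot, 114 mm in diameter, 125 mm high, standing beyond the mat on the side away from the scanner. Origin at the centre of its underside. Leave it alone.
- mould: A red printed mould half, 110 by 130 mm, 56 mm high, beyond the mat on the side away from the scanner. Origin at the centre of its underside. Leave it alone.
There are look-alikes about, which are no part of the job. What is shaped like the part that bears rod_center but blue or yellow is not meant.

How it is judged:
By the outcome, as a careful person would: the job done as asked, in the order asked, and still so for the second after the job is handed in, with the robot touching nothing.
It also fails if it takes over 67 s, if anything falls off the work surface, if the arm or the gripper's body presses on something with over 40 N, if the wrist force passes 120 N, or if a joint passes its speed limit or range.

## Robot

A 6-joint arm with a two-finger parallel gripper is mounted at the origin on the work surface. World frame = base frame: x ahead of the robot, y to its left, z up, the work surface at z = 0. Lengths are in mm, angles in rad, forces in N, time in s.
With the tool pointing down it reaches from about 350 to 850 mm from the base axis. Payload 8.1 kg.
Tool frame: the origin (TCP) lies at the very end of the fingers, on their centre line; the grasp point (between the pads) lies 19 mm behind it; z points along the fingers, y is the line along which they close (so a half turn about z gives the same grasp; the last joint's range is limited). The gripper opens to 85 mm and grips with 20 to 120 N. Pads are 22 mm wide; open, the fingers measure 114 mm over their backs; the gripper's body (76 mm by 85 mm) begins 54 mm behind the grasp point. The pads swing forward as they close: fully open they stand 13 mm farther back than shut.
Start: joints at [1.239, 0.13, 1.488, -0, 1.523, -0.085], TCP at [146.559, 581.83, 231.292] pointing down, gripper open.
Joint ranges: [-2.96, 2.96], [-0.89, 2.26], [0.02, 2.5], [-1.34, 4.48], [0, 2.73], [-2.66, 2.66]. Speed limits (rad/s): [2.39, 2.39, 2.79, 3.14, 3.14, 3.14].

## Interface

Orientations are given as a unit quaternion [w, x, y, z].
In Python, from workcell import * gives the robot as it stands.
- The arm moves only by the tool drive_tool, never from a script. Its argument "steps" is a list of rows, each a list of 3 entries, a list of its own where there are three numbers: the turn, a rotation vector about the tool's x, y, z in rad, then the shift along the tool's x, y, z in m, then the gripper's target within -1 to 1 (fully open at 1, half-way at 0, shut at -1). A call has 1 to 10 rows; each row is the pose to reach, as a shift and turn from the pose commanded when the call began, along the tool's axes at that moment; what a row does not reach only later rows make up. A row lasts 1/12 s, in which the tool goes at most 41.7 mm and 7.16 degrees, less where a joint would pass 70% of its speed; a pose out of reach is approached as far as the arm can. A call with a gripper value outside its range is refused whole. The fingers move at their own pace and stop on an object; "force" is the grip in N (left out, the last holds). Time passes only in rows, so rows that repeat a pose let the fingers close. It gives the time, the measured TCP pose, the force, the opening and the grip force at its end, in the units of the state.
- observe(): the state, without advancing time (a new reading comes with each control period).
- read_camera(name): name is "scene" or "top"; returns a dict with "image" (384x512x3 uint8, red, green, blue), "intrinsics" (3x3 intrinsics, pixels), "k1" (the pictures are not rectified: a ray, as slopes to the right and down, at radius r is drawn at 1 + k1 r^2 times it, then the intrinsics apply), "R" (3x3) and "t" (3): a world point X has camera coordinates R X + t. Camera axes: x right, y down, z forward; pixel columns grow to the right and rows downward; lengths in mm; the calibration is good to about 2 mm. A picture is of the moment at which its call begins. There is no depth.
- hand_in(): hands the job in; it is judged then, once.
Trained networks look in a picture, given as the dict that the camera call returned (one of the last four; its "shot" number tells which), for a name from the list of things; names that differ only in an ending like _2 or _b are one class to them, and where a whole thing is asked for, a point or a joint stands for the part that bears it (a point fixed in the world has none). Each returns a list of dicts, best first, with "confidence" (0 to 1); they miss things now and then, are a little off and sometimes report something else, mostly with a low value. They report only what shows in the picture. A call takes as long as a camera call. They do not tell look-alikes from the thing itself.
- cut_out(picture, thing): "mask" (384x512 bool, what is visible of it) and "uv" ([column, row] in pixels, amid what is visible of it).
- tip_of(picture, thing): "uv" ([column, row] in pixels: a listed point, or the origin of a listed thing).
The state is a dict: "time_s": time; "qpos": joint angles; "dq": joint speeds; "effort": joint torques, N m; "tcp_pos": TCP position; "tcp_rot": TCP orientation; "force": force on the tool from outside, world axes, zero at the start; "wrist_torque": the same for the moment, N m; "gripper_width": finger opening in mm; "gripper_force": force on a finger pad.
Only numpy, scipy, OpenCV 4.12 (cv2) and the standard library are available. Lean on these libraries where they do the work, as an engineer would, in place of code of your own. Each camera call takes 0.05 s, during which the arm holds its last target. There are 200 camera calls.

## Working session

There is one attempt and no reset: what is moved stays moved. The work goes in short steps, Python scripts to look and compute and a tool call to move; the robot and the scene stay as the last step left them, time stands still between calls to the robot, and variables do not carry over. Pictures are saved under pics/ and viewed, at most 10 in all, crops included, and the job is handed in when it is done.

Besides the shell and the picture viewer there is one more tool, called after "Call:" as name(argument=value, ...) on one line, values as JSON. drive_tool: Moves the arm, as the interface text tells. Its arguments: {"type":"object","properties":{"steps":{"type":"array"},"force":{"type":"number"}},"required":["steps"]}

```bash
mkdir -p pics && cat > h.py <<'E'
from workcell import *
import numpy as np, cv2
def ray(p,uv):
    K=np.array(p["intrinsics"]);R=np.array(p["R"]);t=np.array(p["t"]).ravel()
    d=np.array([(uv[0]-K[0,2])/K[0,0],(uv[1]-K[1,2])/K[1,1]]);u=d.copy()
    for _ in range(30): u=d/(1+p["k1"]*(u@u))
    return -R.T@t, R.T@np.array([u[0],u[1],1.])
def atz(p,uv,z):
    c,d=ray(p,uv); return c+d*(z-c[2])/d[2]
def proj(p,X):
    K=np.array(p["intrinsics"]);c=np.array(p["R"])@X+np.array(p["t"]).ravel()
    u=c[:2]/c[2]; u=u*(1+p["k1"]*(u@u)); return [K[0,0]*u[0]+K[0,2],K[1,1]*u[1]+K[1,2]]
def save(p,n): cv2.imwrite("pics/"+n,cv2.cvtColor(p["image"],cv2.COLOR_RGB2BGR))
E
python3 - <<'E'
from h import *
np.set_printoptions(precision=1,suppress=True)
o=observe();print(o["time_s"],o["tcp_pos"],o["tcp_rot"],o["gripper_width"])
Z=dict(rod_center=21,focus_line=3,start_key_top=51,puck=0,cup=0,pot=0,mould=0)
for cam in("top","scene"):
    p=read_camera(cam);save(p,cam+"0.png");print(cam,ray(p,[256,192])[0])
    for n,z in Z.items():
        for r in tip_of(p,n)[:3]: print(n,np.array(r["uv"]),round(r["confidence"],2),atz(p,r["uv"],z))
E
```

```text
0.0 [146.4 581.3 230.2] [-0.   0.1  1.  -0. ] 85.5437617713006
top [ 409.    -1.  1377.5]
rod_center [156.5 217.5] 0.76 [405.3 333.5  21. ]
rod_center [254.5 193.2] 0.75 [479.7   9.4  21. ]
rod_center [166.2 274.5] 0.75 [218.7 302.7  21. ]
focus_line [222.7 166.8] 0.75 [571.  114.5   3. ]
start_key_top [164.4 158.5] 0.46 [596.2 299.9  51. ]
puck [254.3 148.4] 0.49 [631.7   7.6   0. ]
pot [330.7 151.6] 0.6 [ 616.2 -249.2    0. ]
mould [320.4 218. ] 0.73 [ 394.2 -208.2    0. ]
scene [874.1 465.5 844.5]
rod_center [403. 209.] 0.86 [221.6 300.6  21. ]
rod_center [271.1 190.7] 0.69 [469.1  22.7  21. ]
rod_center [367.8 252.5] 0.68 [400.9 327.1  21. ]
focus_line [265.4 232.2] 0.71 [561.1 109.7   3. ]
start_key_top [305.1 288.1] 0.43 [600.8 301.4  51. ]
puck [225.5 219.4] 0.85 [621.    8.1   0. ]
cup [190.7 286.9] 0.64 [802.2 113.2   0. ]
mould [238.6 137. ] 0.87 [ 401.8 -224.3    0. ]
```

View pics/top0.png

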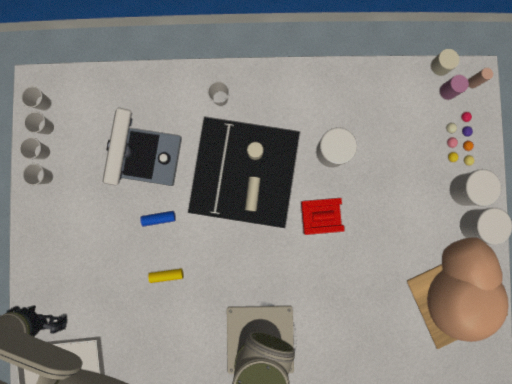

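View pics/scene0.png

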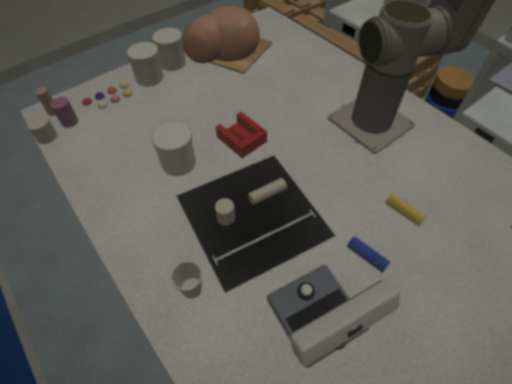

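```bash
cat > meas.py <<'E'
from h import *
from scipy.optimize import least_squares
np.set_printoptions(precision=2,suppress=True)
def cyl(x,y,a):
    th=np.linspace(0,2*np.pi,40);ax=np.array([np.cos(a),np.sin(a),0]);n=np.array([-np.sin(a),np.cos(a),0])
    return [np.array([x,y,21])+s*55*ax+18*(np.cos(q)*n+np.sin(q)*np.array([0,0,1])) for s in(-1,1) for q in th]
def mom(m):
    M=cv2.moments(m.astype(np.uint8) if m.ndim==2 and m.dtype==bool else m)
    return np.array([M["m10"]/M["m00"],M["m01"]/M["m00"]]),.5*np.arctan2(2*M["mu11"],M["mu20"]-M["mu02"]),M["m00"]
def rod(p,guess,lo=110):
    im=p["image"].astype(int)
    hull=cv2.convexHull(np.array([proj(p,X) for X in cyl(*guess)],np.float32))
    win=np.zeros(im.shape[:2],np.uint8);cv2.fillConvexPoly(win,hull.astype(np.int32),1);win=cv2.dilate(win,np.ones((13,13)))
    m=((im[...,0]>lo)&(im[...,0]-im[...,2]>12)&(win>0))
    n,l,s,_=cv2.connectedComponentsWithStats(m.astype(np.uint8));m=l==1+np.argmax(s[1:,4])
    c,ang,A=mom(m)
    def f(v):
        h=cv2.convexHull(np.array([proj(p,X) for X in cyl(*v)],np.float32));cc,aa,_=mom(h)
        return [cc[0]-c[0],cc[1]-c[1],20*np.sin(aa-ang)]
    v=least_squares(f,guess,x_scale=[1,1,.01],diff_step=1e-4).x
    h=cv2.convexHull(np.array([proj(p,X) for X in cyl(*v)],np.float32))
    return v,A,cv2.contourArea(h)
def line(p,a,b):
    # brightest pixels near the predicted segment a-b (world, z=3)
    im=cv2.cvtColor(p["image"],cv2.COLOR_RGB2GRAY).astype(float);w=np.zeros(im.shape,np.uint8)
    A,B=[tuple(np.round(proj(p,q)).astype(int).tolist()) for q in(a,b)];cv2.line(w,A,B,1,7)
    ys,xs=np.nonzero((w>0)&(im>75));W=im[ys,xs]-60
    P=np.array([atz(p,[x,y],3)[:2] for x,y in zip(xs,ys)])
    c=np.average(P,axis=0,weights=W);C=np.cov(P.T,aweights=W);e=np.linalg.eigh(C)[1][:,1];e*=np.sign(e[0])
    s=(P-c)@e; return c,np.arctan2(e[1],e[0]),s.min(),s.max(),len(s)
E
python3 - <<'E'
from meas import *
pt=read_camera("top");ps=read_camera("scene")
T=[atz(pt,q,3) for q in([229,125],[215,213])];S=[atz(ps,q,3) for q in([215,261],[315,214])]
print(T,S)
for p,(a,b) in((pt,T),(ps,S)):
    print("line",line(p,a,b)); print("rod",rod(p,[475,15,-.1]))
    r=cut_out(p,"start_key");print([ (np.array(q["uv"]),q["confidence"],q["mask"].sum(),atz(p,q["uv"],51)) for q in r[:2]])
    im=p["image"]; 
big=[]
for p,uv in((pt,(164,158)),(ps,(305,290))):
    u,v=uv; c=p["image"][v-30:v+30,u-35:u+35];big.append(cv2.resize(c,None,fx=5.5,fy=5.5,interpolation=cv2.INTER_NEAREST))
cv2.imwrite("pics/key.png",cv2.cvtColor(np.hstack(big),cv2.COLOR_RGB2BGR))
E
```

```text
[array([712.55,  91.54,   3.  ]), array([417.07, 142.03,   3.  ])] [array([715.86,  94.53,   3.  ]), array([415.88, 151.4 ,   3.  ])]
line (array([564.61, 118.7 ]), np.float64(-0.17340547101338288), np.float64(-162.45921676484508), np.float64(156.65945930198012), 282)
rod (array([478.47,  16.05,  -0.14]), 334.0, 370.0826984627638)
[(array([160.9, 158.1]), 0.6, np.int64(42), array([597.74, 311.32,  51.  ]))]
line (array([571.86, 116.16]), np.float64(-0.17550058275873107), np.float64(-170.88336798265019), np.float64(146.668927423159), 281)
rod (array([470.71,   9.6 ,  -0.16]), 205.0, 491.14355580788106)
[(array([305.5, 286. ]), 0.57, np.int64(108), array([596.65, 298.25,  51.  ])), (array([243.3, 135.3]), 0.36, np.int64(1326), array([ 414.44, -179.38,   51.  ]))]
```

View pics/key.png

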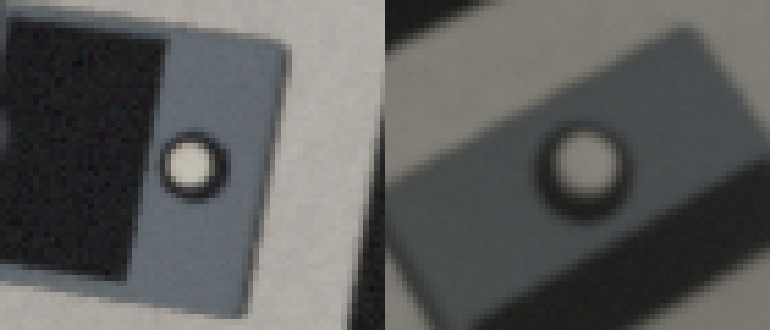

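```bash
cat >> meas.py <<'E'
def rod2(p,guess,lo=70):
    im=cv2.cvtColor(p["image"],cv2.COLOR_RGB2GRAY).astype(int)
    hull=cv2.convexHull(np.array([proj(p,X) for X in cyl(*guess)],np.float32))
    win=np.zeros(im.shape,np.uint8);cv2.fillConvexPoly(win,hull.astype(np.int32),1);win=cv2.dilate(win,np.ones((9,9)))
    m=(im>lo)&(win>0);n,l,s,_=cv2.connectedComponentsWithStats(m.astype(np.uint8));m=l==1+np.argmax(s[1:,4])
    c,ang,A=mom(m)
    def f(v):
        cc,aa,_=mom(cv2.convexHull(np.array([proj(p,X) for X in cyl(*v)],np.float32)))
        return [cc[0]-c[0],cc[1]-c[1],20*np.sin(aa-ang)]
    v=least_squares(f,guess,x_scale=[1,1,.01],diff_step=1e-4).x
    return v,A,cv2.contourArea(cv2.convexHull(np.array([proj(p,X) for X in cyl(*v)],np.float32)))
L=np.array([568.,117.3]);YAW=-.1745
E=np.array([np.cos(YAW),np.sin(YAW)]);N=np.array([-E[1],E[0]])
def rel(v): return "along %.1f across %.1f dyaw %.3f"%((v[:2]-L)@E,(v[:2]-L)@N,v[2]-YAW)
def tool(X):
    "shift in tool axes (m) from the present pose"
    from scipy.spatial.transform import Rotation as Ro
    o=observe();q=o["tcp_rot"];R=Ro.from_quat([q[1],q[2],q[3],q[0]]).as_matrix()
    return R.T@(np.array(X)-o["tcp_pos"])/1000,R
E
python3 - <<'E'
from meas import *
for cam in("top","scene"):
    p=read_camera(cam)
    for lo in(50,70,90):
        r=rod2(p,[474,13,-.14],lo);print(cam,lo,r,rel(r[0]))
    T=[np.r_[L+s*150*E,3] for s in(-1,1)]
    l=line(p,*T);print((l[0]-L)@N,l[1],l[2:])
    for k,z in(("puck",0),):
        print([(rel(np.r_[atz(p,q["uv"],z)[:2],0])) for q in tip_of(p,k)[:1]])
print(tool([475,13,230]))
E
```

```text
top 50 (array([478.61,  16.55,  -0.14]), 429.0, 370.09057755721733) along -70.5 across -114.7 dyaw 0.037
top 70 (array([478.08,  16.65,  -0.14]), 389.0, 370.0774723801296) along -71.1 across -114.7 dyaw 0.035
top 90 (array([478.17,  16.16,  -0.14]), 356.0, 370.080870949314) along -70.9 across -115.2 dyaw 0.034
0.8121198491114104 -0.17370713027992854 (np.float64(-150.62298241734723), np.float64(166.58726436968595), 284)
['along 76.1 across -98.6 dyaw 0.174']
scene 50 (array([475.61,  13.94,  -0.14]), 517.0, 494.6357085534837) along -73.0 across -117.8 dyaw 0.039
scene 70 (array([473.82,  13.28,  -0.15]), 415.0, 493.8276080925716) along -74.7 across -118.8 dyaw 0.028
scene 90 (array([472.37,  11.42,  -0.16]), 310.0, 492.5877010667464) along -75.8 across -120.9 dyaw 0.018
-0.5452506920829 -0.1728098435483094 (np.float64(-158.37960126036535), np.float64(145.59216616761486), 280)
['along 79.2 across -93.8 dyaw 0.174']
(array([-0.46, -0.47,  0.  ]), array([[-0.97,  0.24, -0.  ],
       [ 0.24,  0.97,  0.  ],
       [ 0.  , -0.  , -1.  ]]))
```

```bash
python3 - <<'E'
from meas import *
np.set_printoptions(precision=4,suppress=True)
print(tool([475.7,6.5,90]))
E
```

```text
(array([-0.4597, -0.4775,  0.1413]), array([[-0.9697,  0.2443, -0.    ],
       [ 0.2443,  0.9697,  0.    ],
       [ 0.    , -0.    , -1.    ]]))
```

Call:
drive_tool(steps=[[[0, 0, 1.468], [-0.46, -0.4775, 0.1], 0], [[0, 0, 1.468], [-0.46, -0.4775, 0.1], 0], [[0, 0, 1.468], [-0.46, -0.4775, 0.1], 0], [[0, 0, 1.468], [-0.46, -0.4775, 0.1], 0], [[0, 0, 1.468], [-0.46, -0.4775, 0.1], 0], [[0, 0, 1.468], [-0.46, -0.4775, 0.1], 0], [[0, 0, 1.468], [-0.46, -0.4775, 0.1], 0], [[0, 0, 1.468], [-0.46, -0.4775, 0.1], 0], [[0, 0, 1.468], [-0.46, -0.4775, 0.1], 0], [[0, 0, 1.468], [-0.46, -0.4775, 0.1], 0]])

```text
time_s: 2.03
tcp_pos: [351.9, 222.6, 169.2]
tcp_rot: [0.0, 0.683, 0.731, 0.001]
force: [0.3, 1.8, 0.0]
gripper_width: 42.9
gripper_force: 0.0
```

```bash
python3 - <<'E'
from meas import *
np.set_printoptions(precision=4,suppress=True)
print(tool([475.7,6.5,70]),observe()["time_s"],observe()["tcp_pos"],observe()["gripper_width"])
E
```

```text
(array([-0.224 ,  0.1087,  0.0993]), array([[-0.0682,  0.9977,  0.0011],
       [ 0.9977,  0.0682,  0.0005],
       [ 0.0004,  0.0012, -1.    ]])) 2.0333 [351.871  222.5603 169.2471] 42.85474711246648
```

Call:
drive_tool(steps=[[[0, 0, 0.208], [-0.224, 0.109, 0.099], 0], [[0, 0, 0.208], [-0.224, 0.109, 0.099], 0], [[0, 0, 0.208], [-0.224, 0.109, 0.099], 0], [[0, 0, 0.208], [-0.224, 0.109, 0.099], 0], [[0, 0, 0.208], [-0.224, 0.109, 0.099], 0], [[0, 0, 0.208], [-0.224, 0.109, 0.099], 0], [[0, 0, 0.208], [-0.224, 0.109, 0.099], 0], [[0, 0, 0.208], [-0.224, 0.109, 0.099], 0], [[0, 0, 0.208], [-0.224, 0.109, 0.099], 0]])

```text
time_s: 2.78
tcp_pos: [476.3, 8.1, 69.6]
tcp_rot: [-0.001, 0.754, 0.657, -0.0]
force: [0.0, 0.9, 0.3]
gripper_width: 42.5
gripper_force: 0.0
```

```bash
python3 - <<'E'
from meas import *
np.set_printoptions(precision=4,suppress=True)
p=read_camera("top");save(p,"t1.png");p=read_camera("scene");c=p["image"][120:300,150:390]
cv2.imwrite("pics/s1.png",cv2.cvtColor(cv2.resize(c,None,fx=3.3,fy=3.3,interpolation=cv2.INTER_CUBIC),cv2.COLOR_RGB2BGR))
print(tool([475.7,6.5,50]),observe()["time_s"],observe()["tcp_pos"],observe()["force"])
E
```

```text
(array([-0.003 , -0.0003,  0.0204]), array([[ 0.1335,  0.991 ,  0.    ],
       [ 0.991 , -0.1335,  0.0003],
       [ 0.0003, -0.    , -1.    ]])) 2.8833 [476.3937   9.4754  70.4309] [-0.2629 -0.1604 -0.6764]
```

View pics/s1.png

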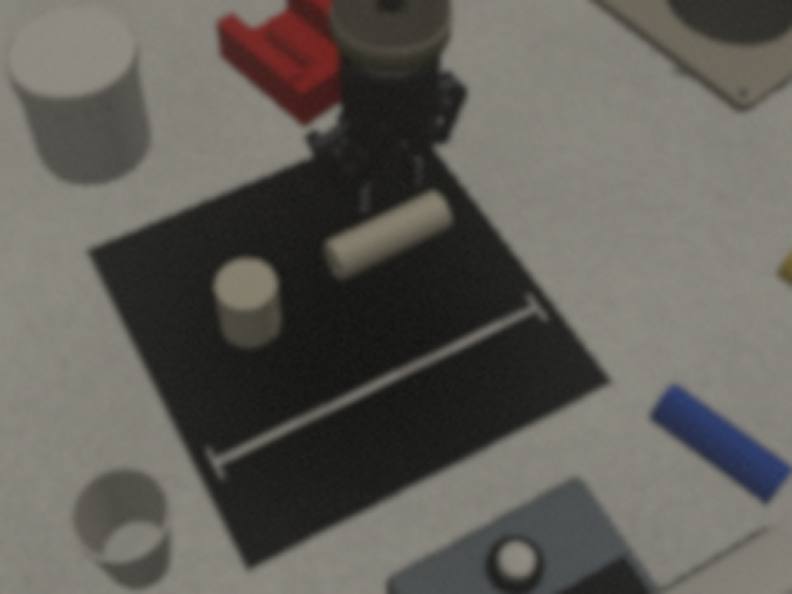

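Call:
drive_tool(steps=[[[0, 0, 0], [-0.003, 0, 0.012], 0], [[0, 0, 0], [-0.003, 0, 0.024], 0], [[0, 0, 0], [-0.003, 0, 0.028], 0], [[0, 0, 0], [-0.003, 0, 0.03], 0], [[0, 0, 0], [-0.003, 0, 0.03], 0], [[0, 0, 0], [-0.003, 0, 0.03], 0]])

```text
time_s: 3.38
tcp_pos: [476.3, 6.3, 40.5]
tcp_rot: [0.0, 0.753, 0.658, 0.0]
force: [0.3, -0.4, -0.1]
gripper_width: 42.7
gripper_force: 0.0
```

Call:
drive_tool(steps=[[[0, 0, 0], [0, 0, 0.001], 0], [[0, 0, 0], [0, 0, 0.002], 0], [[0, 0, 0], [0, 0, 0.002], 0]])

```text
time_s: 3.63
tcp_pos: [476.3, 6.0, 38.3]
tcp_rot: [0.0, 0.753, 0.658, 0.0]
force: [-0.4, 0.0, -0.1]
gripper_width: 43.0
gripper_force: 0.0
```

Call:
drive_tool(steps=[[[0, 0, 0], [0, 0, 0.001], 0], [[0, 0, 0], [0, 0, 0.002], 0], [[0, 0, 0], [0, 0, 0.002], 0]])

```text
time_s: 3.88
tcp_pos: [476.5, 5.9, 36.6]
tcp_rot: [0.0, 0.753, 0.658, 0.0]
force: [-1.3, -1.2, 5.7]
gripper_width: 42.9
gripper_force: 2.4
```

Call:
drive_tool(steps=[[[0, 0, 0], [0, 0, 0.001], 0], [[0, 0, 0], [0, 0, 0.001], 0]])

```text
time_s: 4.05
tcp_pos: [476.6, 5.8, 36.4]
tcp_rot: [0.0, 0.753, 0.658, 0.0]
force: [-6.0, -0.1, 13.6]
gripper_width: 42.5
gripper_force: 6.3
```

Call:
drive_tool(steps=[[[0, 0, 0], [0.002, 0, 0], 0], [[0, 0, 0], [0.006, 0, 0], 0], [[0, 0, 0], [0.01, 0, 0], 0], [[0, 0, 0], [0.014, 0, 0], 0], [[0, 0, 0], [0.018, 0, 0], 0], [[0, 0, 0], [0.022, 0, 0], 0], [[0, 0, 0], [0.025, 0, 0], 0], [[0, 0, 0], [0.027, 0, 0], 0], [[0, 0, 0], [0.028, 0, 0], 0], [[0, 0, 0], [0.028, 0, 0], 0]])

```text
time_s: 4.88
tcp_pos: [480.4, 34.1, 36.9]
tcp_rot: [0.0, 0.753, 0.658, 0.0]
force: [-7.9, 1.1, 16.8]
gripper_width: 43.0
gripper_force: 8.9
```

```bash
python3 - <<'E'
from meas import *
for cam in("top","scene"):
    p=read_camera(cam)
    for lo in(50,70):
        r=rod2(p,[480,30,-.14],lo);print(cam,lo,r,rel(r[0]))
c=p["image"][150:270,200:340]
cv2.imwrite("pics/s2.png",cv2.cvtColor(cv2.resize(c,None,fx=5,fy=5,interpolation=cv2.INTER_CUBIC),cv2.COLOR_RGB2BGR))
E
```

```text
top 50 (array([490.47,  31.35,  -0.15]), 782.0, 370.19606905500405) along -61.4 across -98.1 dyaw 0.027
top 70 (array([492.23,  31.01,  -0.14]), 760.0, 370.23962917912286) along -59.6 across -98.1 dyaw 0.033
scene 50 (array([479.3 ,  29.99,  -0.16]), 480.0, 503.89394208055455) along -72.2 across -101.4 dyaw 0.015
scene 70 (array([478.96,  29.67,  -0.17]), 369.0, 503.7224514571717) along -72.5 across -101.8 dyaw 0.008
```

View pics/s2.png

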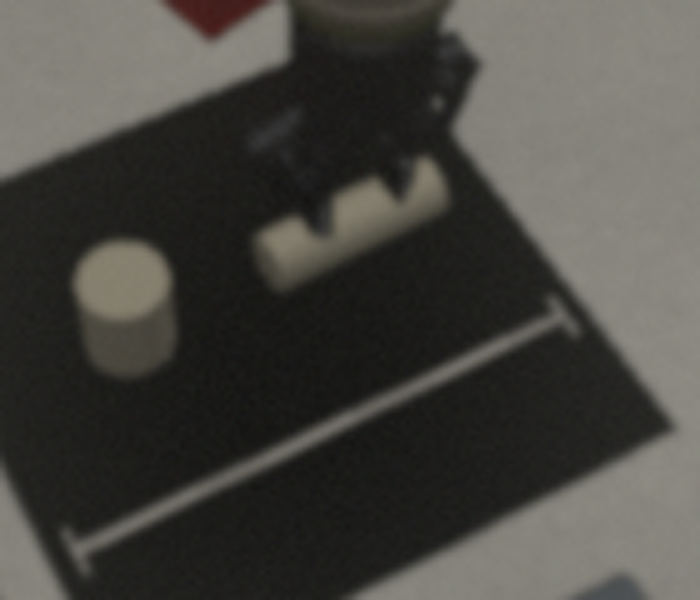

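Call:
drive_tool(steps=[[[0, 0, 0.002], [0.003, 0, 0], 0], [[0, 0, 0.004], [0.007, 0, 0], 0], [[0, 0, 0.005], [0.01, 0, 0], 0], [[0, 0, 0.006], [0.012, 0, 0], 0], [[0, 0, 0.006], [0.012, 0, 0], 0], [[0, 0, 0.006], [0.012, 0, -0.006], 0], [[0, 0, 0], [0.002, 0, -0.008], 0], [[0, 0, 0], [-0.008, 0, -0.006], 0], [[0, 0, 0], [-0.008, 0, -0.002], 0], [[0, 0, 0], [-0.008, 0, 0], 0]])

```text
time_s: 5.82
tcp_pos: [479.4, 24.9, 35.7]
tcp_rot: [0.001, 0.753, 0.658, 0.0]
force: [-9.8, -3.0, 29.3]
gripper_width: 42.9
gripper_force: 14.9
```

Call:
drive_tool(steps=[[[0, 0, 0], [0, 0, 0], 0], [[0, 0, 0.001], [0.003, 0, 0], 0], [[0, 0, 0.003], [0.008, 0, 0], 0], [[0, 0, 0.005], [0.014, 0, 0], 0], [[0, 0, 0.007], [0.02, 0, 0], 0], [[0, 0, 0.009], [0.026, 0, 0], 0], [[0, 0, 0.01], [0.032, 0, 0], 0], [[0, 0, 0.011], [0.037, 0, 0], 0], [[0, 0, 0.012], [0.04, 0, 0], 0], [[0, 0, 0.012], [0.04, 0, 0], 0]])

```text
time_s: 6.65
tcp_pos: [485.0, 66.5, 36.6]
tcp_rot: [0.0, 0.757, 0.654, 0.001]
force: [-6.1, 2.2, 18.0]
gripper_width: 43.0
gripper_force: 9.0
```

```bash
python3 - <<'E'
from meas import *
for cam in("top","scene"):
    p=read_camera(cam)
    r=rod2(p,[483,56,-.15],60);print(cam,r,rel(r[0]))
E
```

```text
top (array([493.37,  57.5 ,  -0.21]), 742.0, 369.74914256471675) along -63.1 across -71.8 dyaw -0.040
scene (array([484.69,  57.54,  -0.17]), 395.0, 519.477940498502) along -71.7 across -73.3 dyaw 0.000
```

Call:
drive_tool(steps=[[[0, 0, 0], [0, 0, -0.006], 0], [[0, 0, 0], [-0.01, 0, -0.009], 0], [[0, 0, 0], [-0.02, 0, -0.008], 0], [[0, 0, 0], [-0.02, 0, -0.004], 0], [[0, 0, 0], [-0.02, 0, -0.001], 0], [[0, 0, 0], [-0.02, 0, -0.001], 0]])

```text
time_s: 7.25
tcp_pos: [481.1, 44.9, 36.1]
tcp_rot: [-0.0, 0.757, 0.653, -0.0]
force: [-3.2, -1.2, 9.7]
gripper_width: 42.6
gripper_force: 4.6
```

Call:
drive_tool(steps=[[[0, 0, 0], [0.001, 0, 0], 0], [[0, 0, 0.001], [0.004, 0, 0], 0], [[0, 0, 0.002], [0.009, 0, 0], 0], [[0, 0, 0.003], [0.015, 0, 0], 0], [[0, 0, 0.004], [0.021, 0, 0], 0], [[0, 0, 0.005], [0.027, 0, 0], 0], [[0, 0, 0.006], [0.033, 0, 0], 0], [[0, 0, 0.007], [0.037, 0, 0], 0], [[0, 0, 0.008], [0.04, 0, 0], 0], [[0, 0, 0.008], [0.04, 0, 0], 0]])

```text
time_s: 8.08
tcp_pos: [486.9, 86.0, 36.7]
tcp_rot: [-0.001, 0.759, 0.651, -0.0]
force: [-7.0, 2.0, 15.6]
gripper_width: 42.8
gripper_force: 8.0
```

Call:
drive_tool(steps=[[[0, 0, 0], [0, 0, -0.006], 0], [[0, 0, 0], [-0.01, 0, -0.01], 0], [[0, 0, 0], [-0.03, 0, -0.03], 0], [[0, 0, 0], [-0.07, 0, -0.06], 0], [[0, 0, 0], [-0.1, 0, -0.09], 0], [[0, 0, 0], [-0.1, 0, -0.1], 0], [[0, 0, 0], [-0.1, 0, -0.1], 0], [[0, 0, 0], [-0.1, 0, -0.1], 0]])

```text
time_s: 8.75
tcp_pos: [472.3, -14.8, 136.9]
tcp_rot: [0.001, 0.76, 0.65, 0.001]
force: [-0.7, 0.5, -1.8]
gripper_width: 42.8
gripper_force: 0.0
```

```bash
python3 - <<'E'
from meas import *
o=observe();print(o["time_s"],o["tcp_pos"],o["force"])
for cam in("top","scene"):
    p=read_camera(cam)
    for lo in(50,70): r=rod2(p,[487,76,-.16],lo);print(cam,r,rel(r[0]))
    l=line(p,*[np.r_[L+s*140*E,3] for s in(-1,1)]);print((l[0]-L)@N,l[1])
h=[]
p1=read_camera("top")
for q,(u,v) in((p1,(235,180)),(p,(280,210))):
    c=q["image"][v-60:v+60,u-50:u+50];h.append(cv2.resize(c,None,fx=4,fy=4,interpolation=cv2.INTER_CUBIC))
cv2.imwrite("pics/m3.png",cv2.cvtColor(np.hstack(h),cv2.COLOR_RGB2BGR))
E
```

```text
8.75 [472.27 -14.82 136.88] [-0.74  0.46 -1.76]
top (array([489.15,  69.58,  -0.18]), 691.0, 369.6770227646921) along -69.4 across -60.7 dyaw -0.005
top (array([490.2 ,  69.05,  -0.19]), 659.0, 369.6329852984054) along -68.2 across -61.0 dyaw -0.019
0.8378891727950488 -0.1743712259412022
scene (array([484.08,  75.51,  -0.14]), 568.0, 527.3164687678218) along -75.4 across -55.7 dyaw 0.031
scene (array([482.75,  74.94,  -0.15]), 453.0, 526.5365349419881) along -76.6 across -56.5 dyaw 0.028
-0.6620511156154065 -0.17262174160584695
```

View pics/m3.png

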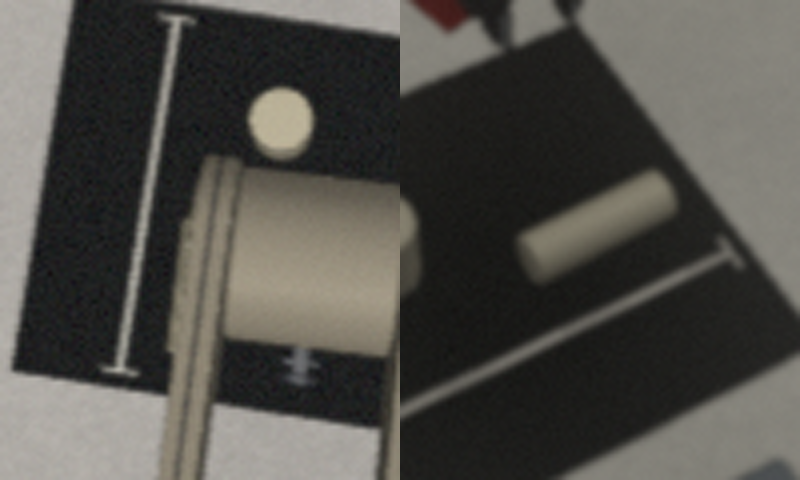

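Call:
drive_tool(steps=[[[0, 0, 0], [0.03, 0, 0.03], 0], [[0, 0, 0], [0.06, 0, 0.06], 0], [[0, 0, 0], [0.08, 0, 0.085], 0], [[0, 0, 0], [0.08, 0, 0.095], 0], [[0, 0, 0], [0.08, 0, 0.098], 0], [[0, 0, 0], [0.08, 0, 0.0995], 0], [[0, 0, 0], [0.08, 0, 0.0995], 0]])

```text
time_s: 9.48
tcp_pos: [482.2, 66.2, 36.5]
tcp_rot: [-0.001, 0.759, 0.651, -0.002]
force: [-7.9, -0.3, 14.1]
gripper_width: 42.6
gripper_force: 7.0
```

Call:
drive_tool(steps=[[[0, 0, 0], [0.001, 0, 0], 0], [[0, 0, 0.003], [0.004, 0, 0], 0], [[0, 0, 0.007], [0.009, 0, 0], 0], [[0, 0, 0.012], [0.015, 0, 0], 0], [[0, 0, 0.017], [0.021, 0, 0], 0], [[0, 0, 0.022], [0.027, 0, 0], 0], [[0, 0, 0.026], [0.033, 0, 0], 0], [[0, 0, 0.029], [0.037, 0, 0], 0], [[0, 0, 0.03], [0.04, 0, 0], 0], [[0, 0, 0.03], [0.04, 0, 0], 0]])

```text
time_s: 10.32
tcp_pos: [489.9, 106.0, 36.7]
tcp_rot: [-0.0, 0.769, 0.64, -0.0]
force: [-3.4, 1.3, 8.1]
gripper_width: 42.8
gripper_force: 4.6
```

Call:
drive_tool(steps=[[[0, 0, 0], [0, 0, -0.006], 0], [[0, 0, -0.015], [-0.01, 0, -0.009], 0], [[0, 0, -0.015], [-0.02, 0, -0.008], 0], [[0, 0, -0.015], [-0.02, 0, -0.004], 0], [[0, 0, -0.015], [-0.02, 0, -0.001], 0], [[0, 0, -0.015], [-0.02, 0, -0.0005], 0]])

```text
time_s: 10.82
tcp_pos: [486.1, 85.2, 36.5]
tcp_rot: [-0.0, 0.765, 0.645, -0.0]
force: [-3.2, -0.4, 7.5]
gripper_width: 42.6
gripper_force: 3.4
```

Call:
drive_tool(steps=[[[0, 0, 0], [0.001, 0, 0], 0], [[0, 0, 0.003], [0.004, 0, 0], 0], [[0, 0, 0.007], [0.009, 0, 0], 0], [[0, 0, 0.012], [0.015, 0, 0], 0], [[0, 0, 0.017], [0.021, 0, 0], 0], [[0, 0, 0.022], [0.027, 0, 0], 0], [[0, 0, 0.026], [0.033, 0, 0], 0], [[0, 0, 0.029], [0.037, 0, 0], 0], [[0, 0, 0.03], [0.04, 0, 0], 0], [[0, 0, 0.03], [0.04, 0, 0], 0]])

```text
time_s: 11.65
tcp_pos: [493.2, 125.3, 36.9]
tcp_rot: [-0.0, 0.774, 0.634, 0.0]
force: [-0.1, 0.5, 3.9]
gripper_width: 42.5
gripper_force: 1.7
```

Call:
drive_tool(steps=[[[0, 0, 0], [0, 0, -0.006], 0], [[0, 0, 0], [-0.01, 0, -0.01], 0], [[0, 0, 0], [-0.03, 0, -0.03], 0], [[0, 0, 0], [-0.07, 0, -0.06], 0], [[0, 0, 0], [-0.1, 0, -0.09], 0], [[0, 0, 0], [-0.14, 0, -0.1], 0], [[0, 0, 0], [-0.17, 0, -0.1], 0], [[0, 0, 0], [-0.17, 0, -0.1], 0], [[0, 0, 0], [-0.17, 0, -0.1], 0]])

```text
time_s: 12.4
tcp_pos: [459.2, -44.5, 137.9]
tcp_rot: [0.001, 0.775, 0.632, 0.0]
force: [-0.3, 0.1, -0.3]
gripper_width: 43.2
gripper_force: 0.0
```

```bash
python3 - <<'E'
from meas import *
o=observe();print(o["time_s"],o["tcp_pos"],o["tcp_rot"],o["force"])
for cam in("top","scene"):
    p=read_camera(cam);save(p,cam+"4.png")
    for lo in(50,60,70,90): r=rod2(p,[492,116,-.17],lo);print(cam,r,rel(r[0]))
    l=line(p,L.tolist()+[3],np.r_[L+140*E,3]);print((l[0]-L)@N,l[1])
E
```

```text
12.4 [459.15 -44.49 137.87] [0.   0.78 0.63 0.  ] [-0.33  0.11 -0.29]
top (array([495.98, 116.43,  -0.19]), 460.0, 369.83144718490075) along -70.8 across -13.4 dyaw -0.018
top (array([496.15, 116.37,  -0.19]), 439.0, 369.8224376857979) along -70.6 across -13.4 dyaw -0.020
top (array([496.17, 116.31,  -0.19]), 419.0, 369.84079313103575) along -70.6 across -13.4 dyaw -0.017
top (array([495.89, 115.85,  -0.2 ]), 382.0, 369.80814658279996) along -70.8 across -13.9 dyaw -0.021
0.7914228640736365 -0.17637228768851657
scene (array([495.4 , 118.98,  -0.18]), 769.0, 555.355654911371) along -71.8 across -11.0 dyaw -0.006
scene (array([495.36, 118.76,  -0.18]), 722.0, 555.197614361532) along -71.8 across -11.2 dyaw -0.005
scene (array([494.83, 119.22,  -0.18]), 669.0, 555.2532312290277) along -72.4 across -10.8 dyaw -0.007
scene (array([491.13, 111.26,  -0.19]), 379.0, 549.6358654324431) along -74.7 across -19.3 dyaw -0.018
-0.5533033427310681 -0.17216949060586195
```

```bash
python3 - <<'E'
from h import *
a=cv2.imread("pics/top4.png")[115:225,190:260];b=cv2.imread("pics/scene4.png")[180:275,210:330]
f=lambda c,k:cv2.resize(c,None,fx=k,fy=k,interpolation=cv2.INTER_CUBIC)
a=f(a,4.5);b=f(b,3.9);h=max(a.shape[0],b.shape[0]);pad=lambda c:cv2.copyMakeBorder(c,0,h-c.shape[0],0,0,cv2.BORDER_CONSTANT)
cv2.imwrite("pics/m4.png",np.hstack([pad(a),pad(b)]))
E
```

```text
(no output)
```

View pics/m4.png

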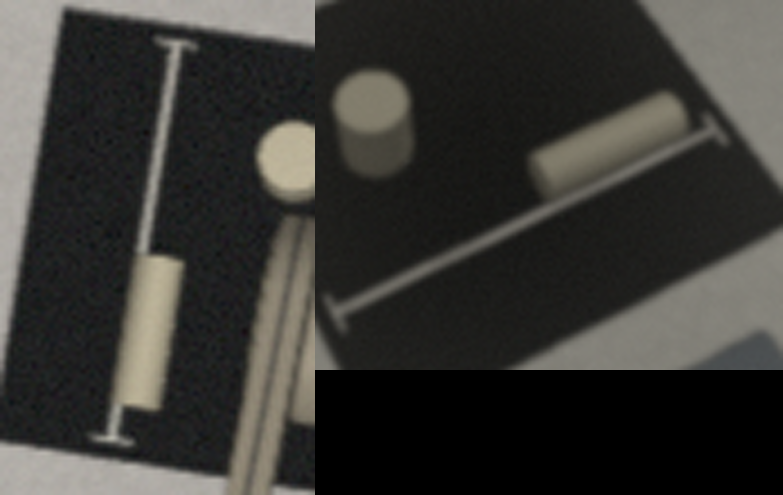

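```bash
cat > fit.py <<'E'
from meas import *
from scipy.optimize import minimize
def fit(p,g,lg=(0.,0.)):
    im=cv2.GaussianBlur(cv2.cvtColor(p["image"],cv2.COLOR_RGB2GRAY).astype(np.float32),(0,0),.7)
    base=np.array([proj(p,X) for X in cyl(*g)]);ends=np.array([proj(p,np.r_[L+s*E,3]) for s in(-143,60)])
    al=np.vstack([base,ends]);x0,y0=(al.min(0)-5).astype(int);x1,y1=(al.max(0)+6).astype(int);S=6
    W,H=x1-x0,y1-y0;T=im[y0:y1,x0:x1].ravel()
    def ras(P):
        m=np.zeros((H*S,W*S),np.uint8);q=(np.array(P)-[x0,y0]+.5)*S-.5
        cv2.fillConvexPoly(m,cv2.convexHull(np.round(q*16).astype(np.int32)),255,shift=4)
        return cv2.GaussianBlur(cv2.resize(m.astype(np.float32)/255,(W,H),interpolation=cv2.INTER_AREA),(0,0),1.0)
    # usable region: near rod or line, so that the arm, puck and floor do not count
    use=cv2.dilate(np.maximum(ras([proj(p,X) for X in cyl(*g)]),ras(ends+[[0,0],[0,.01]])*0)>.1*1.0 if False else (ras([proj(p,X) for X in cyl(*g)])>.1).astype(np.uint8),np.ones((9,9)))
    c,s=ends;st=np.zeros((H,W),np.uint8);cv2.line(st,tuple(np.round(c-[x0,y0]).astype(int).tolist()),tuple(np.round(s-[x0,y0]).astype(int).tolist()),1,9)
    use=((use+st)>0).ravel()
    def cost(v,full=False):
        x,y,a,lo,la=v;e=np.array([np.cos(YAW+la),np.sin(YAW+la)]);n=np.array([-e[1],e[0]])
        b=ras([proj(p,X) for X in cyl(x,y,a)])
        ln=ras([proj(p,np.r_[L+lo*N+t*e+w*n,3]) for t in(-150,150) for w in(-2.5,2.5)])*(1-b)
        th=np.linspace(-1,1,5);q=np.array([x,y])+18*np.array([-np.sin(a),np.cos(a)])
        u=np.array(proj(p,np.r_[q,21.]))-proj(p,[x,y,21.]);gx,gy=np.meshgrid(np.arange(W)+x0,np.arange(H)+y0)
        c0=proj(p,[x,y,21.]);sh=((gx-c0[0])*u[0]+(gy-c0[1])*u[1])/(u@u)
        A=np.c_[np.ones(W*H),b.ravel(),(b*sh).ravel(),(b*sh**2).ravel(),ln.ravel()][use]
        r=A@np.linalg.lstsq(A,T[use],rcond=None)[0]-T[use];return float(np.sqrt(np.mean(r*r)))
    sc=np.array([4,4,.04,2,.01]);v0=np.r_[g,lg]
    r=minimize(lambda d:cost(v0+d*sc),np.zeros(5),method="Nelder-Mead",options=dict(initial_simplex=np.vstack([np.zeros(5),np.eye(5)]),maxiter=500,xatol=.005,fatol=1e-4))
    v=v0+r.x*sc;n=N
    print("rms %.2f xy %.1f %.1f yaw %.3f | line off %.2f dyaw %.3f | along %.1f ACROSS %.2f DYAW %.4f"%(r.fun,*v,(v[:2]-L)@E,(v[:2]-L)@N-v[3]-v[4]*((v[:2]-L)@E),v[2]-YAW-v[4]))
    return v
E
python3 - <<'E'
from fit import *
for cam in("top","scene"):
    for g in([493,114,-.18],[494,117,-.19]): fit(read_camera(cam),g)
E
```

```text
rms 7.11 xy 497.1 113.3 yaw -0.185 | line off 0.93 dyaw 0.001 | along -69.1 ACROSS -17.16 DYAW -0.0112
rms 7.15 xy 497.3 113.8 yaw -0.184 | line off 1.05 dyaw 0.002 | along -69.1 ACROSS -16.68 DYAW -0.0115
rms 9.23 xy 493.6 114.6 yaw -0.198 | line off -0.27 dyaw 0.001 | along -72.8 ACROSS -15.27 DYAW -0.0243
rms 9.42 xy 493.7 114.4 yaw -0.188 | line off -0.38 dyaw 0.004 | along -72.7 ACROSS -15.07 DYAW -0.0170
```

Call:
drive_tool(steps=[[[0, 0, 0], [0.035, 0, 0], 0], [[0, 0, 0], [0.07, 0, 0.02], 0], [[0, 0, 0], [0.105, 0, 0.05], 0], [[0, 0, 0], [0.14, 0, 0.075], 0], [[0, 0, 0], [0.15, 0, 0.09], 0], [[0, 0, 0], [0.15, 0, 0.096], 0], [[0, 0, 0], [0.15, 0, 0.099], 0], [[0, 0, 0], [0.15, 0, 0.1005], 0], [[0, 0, 0], [0.15, 0, 0.1005], 0]])

```text
time_s: 13.45
tcp_pos: [488.8, 105.4, 37.1]
tcp_rot: [-0.0, 0.773, 0.634, -0.0]
force: [-0.2, -0.4, 0.9]
gripper_width: 42.6
gripper_force: 0.2
```

Call:
drive_tool(steps=[[[0, 0, 0], [0.001, 0, 0], 0], [[0, 0, -0.003], [0.004, 0, 0], 0], [[0, 0, -0.007], [0.009, 0, 0], 0], [[0, 0, -0.012], [0.014, 0, 0], 0], [[0, 0, -0.017], [0.019, 0, 0], 0], [[0, 0, -0.022], [0.024, 0, 0], 0], [[0, 0, -0.026], [0.028, 0, 0], 0], [[0, 0, -0.029], [0.03, 0, 0], 0], [[0, 0, -0.03], [0.031, 0, 0], 0], [[0, 0, -0.03], [0.031, 0, 0], 0]])

```text
time_s: 14.28
tcp_pos: [495.6, 136.3, 37.0]
tcp_rot: [0.0, 0.764, 0.645, 0.0]
force: [-1.9, 1.0, 5.2]
gripper_width: 42.9
gripper_force: 2.9
```

Call:
drive_tool(steps=[[[0, 0, 0], [0, 0, -0.006], 0], [[0, 0, 0], [-0.01, 0, -0.01], 0], [[0, 0, 0], [-0.03, 0, -0.03], 0], [[0, 0, 0], [-0.07, 0, -0.06], 0], [[0, 0, 0], [-0.1, 0, -0.09], 0], [[0, 0, 0], [-0.14, 0, -0.1], 0], [[0, 0, 0], [-0.17, 0, -0.1], 0], [[0, 0, 0], [-0.19, 0, -0.1], 0], [[0, 0, 0], [-0.19, 0, -0.1], 0], [[0, 0, 0], [-0.19, 0, -0.1], 0]])

```text
time_s: 15.12
tcp_pos: [463.2, -53.2, 137.0]
tcp_rot: [0.0, 0.765, 0.644, 0.0]
force: [0.1, 0.7, 1.2]
gripper_width: 43.1
gripper_force: 0.0
```

```bash
python3 - <<'E'
from fit import *
o=observe();print(o["time_s"],o["tcp_pos"],o["tcp_rot"],o["force"])
for cam in("top","scene"):
    p=read_camera(cam);save(p,cam+"5.png")
    for g in([495,129,-.175],[498,126,-.18]): fit(p,g)
    r=rod2(p,[495,129,-.17],60);print(r,rel(r[0]))
a=cv2.imread("pics/top5.png")[115:225,190:260];b=cv2.imread("pics/scene5.png")[180:275,210:330]
f=lambda c,k:cv2.resize(c,None,fx=k,fy=k,interpolation=cv2.INTER_CUBIC)
a=f(a,4.5);b=f(b,3.9);h=max(a.shape[0],b.shape[0]);pad=lambda c:cv2.copyMakeBorder(c,0,h-c.shape[0],0,0,cv2.BORDER_CONSTANT)
cv2.imwrite("pics/m5.png",np.hstack([pad(a),pad(b)]))
E
```

```text
15.1167 [463.16 -53.18 137.02] [0.   0.77 0.64 0.  ] [0.08 0.73 1.24]
rms 7.17 xy 502.0 128.2 yaw -0.188 | line off 1.04 dyaw -0.002 | along -66.9 ACROSS -1.87 DYAW -0.0122
rms 7.12 xy 501.9 128.1 yaw -0.186 | line off 1.06 dyaw 0.002 | along -66.9 ACROSS -1.76 DYAW -0.0135
(array([500.24, 128.36,  -0.18]), 439.0, 370.03248398320284) along -68.6 across -0.9 dyaw -0.006
rms 9.61 xy 497.6 126.8 yaw -0.233 | line off -0.46 dyaw 0.004 | along -71.0 ACROSS -2.17 DYAW -0.0622
rms 8.43 xy 497.6 126.9 yaw -0.230 | line off -0.38 dyaw 0.002 | along -71.0 ACROSS -2.28 DYAW -0.0577
(array([497.08, 126.8 ,  -0.19]), 598.0, 560.6946026072837) along -71.5 across -3.0 dyaw -0.015
```

View pics/m5.png

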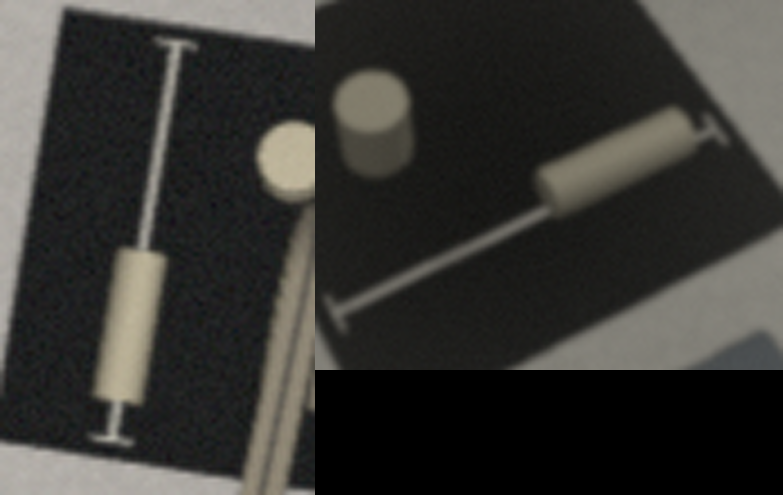

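```bash
cat > edge.py <<'E'
from meas import *
def cross(a,i,step,th):
    while 0<i<len(a)-1 and a[i]>th: i+=step
    return i-step*(th-a[i])/(a[i-step]-a[i])
def top_edges(p,g=(500.,127.,-.18)):
    im=cv2.cvtColor(p["image"],cv2.COLOR_RGB2GRAY).astype(float)
    # line centroid per row, outside the rod
    P=[]
    for s in np.r_[np.arange(-4,138,4.5)]:
        u,v=proj(p,np.r_[L+s*E,3]);r=int(round(v));c=np.arange(int(u)-5,int(u)+7);w=np.clip(im[r,c]-60,0,None)
        P.append(atz(p,[(w*c).sum()/w.sum(),r],3)[:2])
    P=np.array(P);k=np.polyfit((P-L)@E,(P-L)@N,1)
    h=cv2.convexHull(np.array([proj(p,X) for X in cyl(*g)],np.float32))[:,0]
    c0=proj(p,[g[0],g[1],21.]);rows=np.arange(int(c0[1])-11,int(c0[1])+12)
    def hull_edges(v):
        h=cv2.convexHull(np.array([proj(p,X) for X in cyl(*v)],np.float32))[:,0];q=np.vstack([h,h[:1]]);o=[]
        for r in rows:
            xs=[a[0]+(r-a[1])*(b[0]-a[0])/(b[1]-a[1]) for a,b in zip(q[:-1],q[1:]) if (a[1]-r)*(b[1]-r)<0];o.append([min(xs),max(xs)])
        return np.array(o)
    for th in(70,90,110):
        ob=np.array([[cross(im[r],int(hm),-1,th),cross(im[r],int(hm),1,th)] for r,hm in zip(rows,hull_edges(g).mean(1))])
        f=lambda d:(lambda m:(m-ob).mean(1))(hull_edges([g[0]+d[0]*N[0],g[1]+d[0]*N[1],g[2]+d[1]]))
        d=least_squares(f,[0,0],x_scale=[1,.01],diff_step=1e-3,loss="soft_l1").x
        v=np.r_[np.array(g[:2])+d[0]*N,g[2]+d[1]];w=(hull_edges(v)-ob)
        sl=(v[:2]-L)@E
        print(th,"line",k.round(4),"rod across line %.2f dyaw %.4f"%((v[:2]-L)@N-np.polyval(k,sl),v[2]-YAW-k[0]),"edge resid L/R",w.mean(0).round(2),"sd",f(d).std().round(2))
E
python3 - <<'E'
from edge import *
for i in range(3): top_edges(read_camera("top"))
E
```

```text
70 line [-0.    1.02] rod across line -3.40 dyaw -0.0037 edge resid L/R [0.64 0.11] sd 0.03
90 line [-0.    1.02] rod across line -3.40 dyaw -0.0037 edge resid L/R [0.17 0.52] sd 0.03
110 line [-0.    1.02] rod across line -3.40 dyaw -0.0037 edge resid L/R [-0.34  0.96] sd 0.05
70 line [-0.    1.04] rod across line -3.43 dyaw -0.0036 edge resid L/R [0.65 0.13] sd 0.03
90 line [-0.    1.04] rod across line -3.43 dyaw -0.0036 edge resid L/R [0.17 0.53] sd 0.04
110 line [-0.    1.04] rod across line -3.43 dyaw -0.0036 edge resid L/R [-0.34  0.96] sd 0.06
70 line [-0.    1.04] rod across line -3.42 dyaw -0.0037 edge resid L/R [0.65 0.14] sd 0.04
90 line [-0.    1.04] rod across line -3.42 dyaw -0.0037 edge resid L/R [0.17 0.54] sd 0.04
110 line [-0.    1.04] rod across line -3.42 dyaw -0.0037 edge resid L/R [-0.35  0.97] sd 0.05
```

```bash
sed -i 's/hull_edges(\[g\[0\]+d\[0\]\*N\[0\],g\[1\]+d\[0\]\*N\[1\],g\[2\]+d\[1\]\])/hull_edges([g[0]+(d[0]-5)*N[0],g[1]+(d[0]-5)*N[1],g[2]+(d[1]-5)*.01])/; s/least_squares(f,\[0,0\],x_scale=\[1,.01\],diff_step=1e-3/least_squares(f,[5.,5.],diff_step=.05/; s/g\[:2\])+d\[0\]\*N,g\[2\]+d\[1\]\]/g[:2])+(d[0]-5)*N,g[2]+(d[1]-5)*.01]/' edge.py
python3 - <<'E'
from edge import *
for i in range(2): top_edges(read_camera("top"))
E
```

```text
70 line [-0.    1.09] rod across line -2.25 dyaw -0.0046 edge resid L/R [ 0.27 -0.27] sd 0.03
90 line [-0.    1.09] rod across line -2.36 dyaw -0.0055 edge resid L/R [-0.19  0.19] sd 0.03
110 line [-0.    1.09] rod across line -2.49 dyaw -0.0086 edge resid L/R [-0.67  0.67] sd 0.04
70 line [-0.    1.06] rod across line -2.15 dyaw -0.0062 edge resid L/R [ 0.26 -0.26] sd 0.04
90 line [-0.    1.06] rod across line -2.28 dyaw -0.0070 edge resid L/R [-0.17  0.17] sd 0.03
110 line [-0.    1.06] rod across line -2.41 dyaw -0.0089 edge resid L/R [-0.65  0.65] sd 0.03
```

Call:
drive_tool(steps=[[[0, 0, 0], [0.04, 0, 0], 0], [[0, 0, 0], [0.08, 0, 0.01], 0], [[0, 0, 0], [0.115, 0, 0.04], 0], [[0, 0, 0], [0.15, 0, 0.065], 0], [[0, 0, 0], [0.179, 0, 0.085], 0], [[0, 0, 0], [0.179, 0, 0.094], 0], [[0, 0, 0], [0.179, 0, 0.098], 0], [[0, 0, 0], [0.179, 0, 0.0995], 0], [[0, 0, 0], [0.179, 0, 0.1005], 0], [[0, 0, 0], [0.179, 0, 0.1005], 0]])

```text
time_s: 16.3
tcp_pos: [493.4, 124.9, 37.1]
tcp_rot: [-0.0, 0.764, 0.645, -0.0]
force: [-2.7, 0.7, 2.8]
gripper_width: 42.6
gripper_force: 1.9
```

Call:
drive_tool(steps=[[[0, 0, 0], [0.0005, 0, 0], 0], [[0, 0, -0.003], [0.0015, 0, 0], 0], [[0, 0, -0.006], [0.0025, 0, 0], 0], [[0, 0, -0.009], [0.0035, 0, 0], 0], [[0, 0, -0.012], [0.0045, 0, 0], 0], [[0, 0, -0.012], [0.0047, 0, 0], 0], [[0, 0, -0.012], [0.0047, 0, 0], 0], [[0, 0, -0.012], [0.0047, 0, -0.003], 0], [[0, 0, -0.012], [0.0047, 0, -0.01], 0]])

```text
time_s: 17.05
tcp_pos: [493.7, 128.9, 45.8]
tcp_rot: [-0.0, 0.76, 0.65, -0.001]
force: [-0.9, -0.4, -0.2]
gripper_width: 42.6
gripper_force: 0.0
```

Call:
drive_tool(steps=[[[0, 0, 0], [-0.01, 0, -0.02], 0], [[0, 0, 0], [-0.03, 0, -0.05], 0], [[0, 0, 0], [-0.07, 0, -0.08], 0], [[0, 0, 0], [-0.1, 0, -0.09], 0], [[0, 0, 0], [-0.14, 0, -0.1], 0], [[0, 0, 0], [-0.18, 0, -0.1], 0], [[0, 0, 0], [-0.19, 0, -0.1], 0], [[0, 0, 0], [-0.19, 0, -0.1], 0], [[0, 0, 0], [-0.19, 0, -0.1], 0]])

```text
time_s: 17.8
tcp_pos: [464.6, -58.7, 146.4]
tcp_rot: [0.0, 0.761, 0.649, 0.0]
force: [0.2, -0.3, -0.2]
gripper_width: 43.1
gripper_force: 0.0
```

```bash
python3 - <<'E'
from edge import *
o=observe();print(o["time_s"],o["tcp_pos"],o["force"])
for i in range(2): p=read_camera("top");top_edges(p,(500.,129.,-.178))
save(p,"top6.png")
E
```

```text
17.8 [464.57 -58.67 146.44] [ 0.21 -0.3  -0.2 ]
70 line [-0.    1.12] rod across line -1.72 dyaw -0.0046 edge resid L/R [ 0.26 -0.26] sd 0.03
90 line [-0.    1.12] rod across line -1.84 dyaw -0.0063 edge resid L/R [-0.18  0.18] sd 0.02
110 line [-0.    1.12] rod across line -1.95 dyaw -0.0084 edge resid L/R [-0.66  0.66] sd 0.04
70 line [-0.    1.17] rod across line -1.86 dyaw -0.0044 edge resid L/R [ 0.26 -0.26] sd 0.04
90 line [-0.    1.17] rod across line -1.98 dyaw -0.0051 edge resid L/R [-0.18  0.18] sd 0.03
110 line [-0.    1.17] rod across line -2.11 dyaw -0.0073 edge resid L/R [-0.66  0.66] sd 0.04
```

Call:
drive_tool(steps=[[[0, 0, 0], [0.04, 0, 0], 0], [[0, 0, 0], [0.08, 0, 0.02], 0], [[0, 0, 0], [0.115, 0, 0.05], 0], [[0, 0, 0], [0.15, 0, 0.075], 0], [[0, 0, 0], [0.186, 0, 0.095], 0], [[0, 0, 0], [0.186, 0, 0.104], 0], [[0, 0, 0], [0.186, 0, 0.108], 0], [[0, 0, 0], [0.186, 0, 0.11], 0], [[0, 0, 0], [0.186, 0, 0.111], 0], [[0, 0, 0], [0.186, 0, 0.111], 0]])

```text
time_s: 18.73
tcp_pos: [492.9, 127.6, 36.8]
tcp_rot: [-0.001, 0.759, 0.651, -0.0]
force: [-9.9, 1.6, 16.7]
gripper_width: 42.9
gripper_force: 8.5
```

Call:
drive_tool(steps=[[[0, 0, 0], [0.001, 0, 0], 0], [[0, 0, -0.003], [0.002, 0, 0], 0], [[0, 0, -0.006], [0.003, 0, 0], 0], [[0, 0, -0.009], [0.004, 0, 0], 0], [[0, 0, -0.012], [0.005, 0, 0], 0], [[0, 0, -0.012], [0.005, 0, 0], 0]])

```text
time_s: 19.23
tcp_pos: [494.5, 132.0, 36.9]
tcp_rot: [-0.0, 0.756, 0.655, 0.0]
force: [-7.3, 1.8, 14.8]
gripper_width: 42.7
gripper_force: 7.8
```

Call:
drive_tool(steps=[[[0, 0, 0], [0, 0, -0.001], 0], [[0, 0, 0], [0, 0, -0.002], 0], [[0, 0, 0], [0, 0, -0.005], 0], [[0, 0, 0], [0, 0, -0.02], 0], [[0, 0, 0], [-0.04, 0, -0.05], 0], [[0, 0, 0], [-0.08, 0, -0.09], 0], [[0, 0, 0], [-0.12, 0, -0.1], 0], [[0, 0, 0], [-0.16, 0, -0.1], 0], [[0, 0, 0], [-0.19, 0, -0.1], 0], [[0, 0, 0], [-0.19, 0, -0.1], 0]])

```text
time_s: 20.07
tcp_pos: [466.7, -62.9, 136.6]
tcp_rot: [0.002, 0.758, 0.653, -0.0]
force: [0.0, -0.3, 1.2]
gripper_width: 42.9
gripper_force: 0.0
```

```bash
python3 - <<'E'
from edge import *
o=observe();print(o["time_s"],o["tcp_pos"],o["force"])
for i in range(2): p=read_camera("top");top_edges(p,(500.,129.,-.178))
save(p,"top7.png")
E
```

```text
20.0667 [466.75 -62.92 136.56] [ 0.02 -0.25  1.19]
70 line [-0.01  1.58] rod across line -2.20 dyaw 0.0065 edge resid L/R [ 0.24 -0.24] sd 0.04
90 line [-0.01  1.58] rod across line -2.29 dyaw 0.0039 edge resid L/R [-0.2  0.2] sd 0.04
110 line [-0.01  1.58] rod across line -2.39 dyaw 0.0023 edge resid L/R [-0.67  0.67] sd 0.04
70 line [-0.01  1.57] rod across line -2.16 dyaw 0.0069 edge resid L/R [ 0.23 -0.23] sd 0.04
90 line [-0.01  1.57] rod across line -2.28 dyaw 0.0049 edge resid L/R [-0.21  0.21] sd 0.04
110 line [-0.01  1.57] rod across line -2.41 dyaw 0.0030 edge resid L/R [-0.68  0.68] sd 0.05
```

```bash
python3 - <<'E'
from edge import *
for n in("top5.png","top6.png","top7.png"):
    im=cv2.imread("pics/"+n); g=cv2.cvtColor(im,cv2.COLOR_BGR2GRAY).astype(float)
    p=read_camera("top");P=[]
    for s in np.arange(0,141,10):
        u,v=proj(p,np.r_[L+s*E,3]);r=int(round(v));c=np.arange(int(u)-5,int(u)+7);w=np.clip(g[r,c]-60,0,None);P.append((atz(p,[(w*c).sum()/w.sum(),r],3)[:2]-L)@N)
    print(n,np.array(P).round(1))
h=[cv2.resize(cv2.imread("pics/"+n)[115:225,190:260],None,fx=5,fy=5,interpolation=cv2.INTER_CUBIC) for n in("top6.png","top7.png")]
cv2.imwrite("pics/m7.png",np.hstack(h))
E
```

```text
top5.png [0.9 0.9 0.9 0.9 0.8 0.9 0.8 0.8 0.8 0.8 1.  0.7 0.8 0.7 1.3]
top6.png [0.9 0.9 0.8 0.9 0.9 0.9 0.7 0.8 0.8 0.8 0.8 0.8 0.9 0.7 1.2]
top7.png [1.1 0.9 0.8 0.9 0.7 0.8 0.7 0.8 0.7 0.8 0.9 0.8 0.9 0.7 1.1]
```

View pics/m7.png

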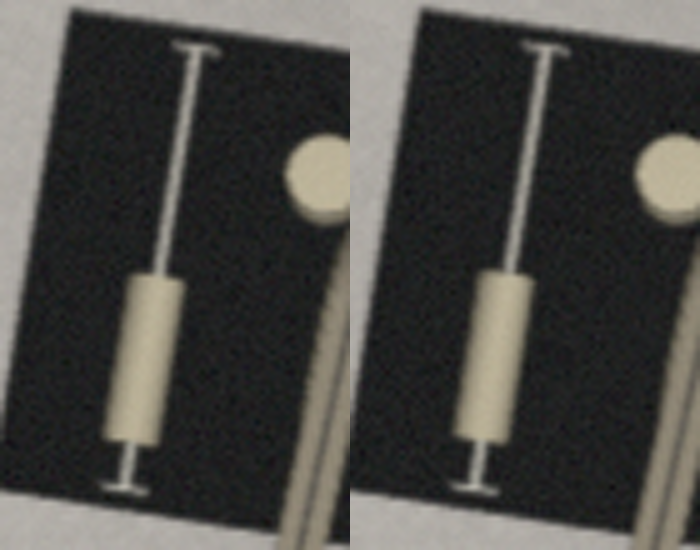

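```bash
sed -i 's/np.arange(-4,138,4.5)/np.arange(6,130,4)/' edge.py && python3 - <<'E'
from edge import *
for i in range(2): p=read_camera("top");top_edges(p,(500.,129.,-.178))
# image of line below the rod's near end, as a check
im=cv2.cvtColor(p["image"],cv2.COLOR_RGB2GRAY).astype(float)
for s in(-134,-137,-140,-143):
    u,v=proj(p,np.r_[L+s*E,3]);r=int(round(v));c=np.arange(int(u)-5,int(u)+7);w=np.clip(im[r,c]-60,0,None);print(s,((atz(p,[(w*c).sum()/w.sum(),r],3)[:2]-L)@N).round(2))
E
```

```text
70 line [-0.    1.09] rod across line -1.32 dyaw 0.0023 edge resid L/R [ 0.24 -0.24] sd 0.03
90 line [-0.    1.09] rod across line -1.43 dyaw 0.0007 edge resid L/R [-0.2  0.2] sd 0.03
110 line [-0.    1.09] rod across line -1.55 dyaw -0.0006 edge resid L/R [-0.67  0.67] sd 0.04
70 line [-0.    1.07] rod across line -1.28 dyaw 0.0008 edge resid L/R [ 0.24 -0.24] sd 0.04
90 line [-0.    1.07] rod across line -1.38 dyaw -0.0002 edge resid L/R [-0.2  0.2] sd 0.04
110 line [-0.    1.07] rod across line -1.49 dyaw -0.0025 edge resid L/R [-0.67  0.67] sd 0.05
-134 1.03
-137 0.77
-140 0.84
-143 0.87
```

Call:
drive_tool(steps=[[[0, 0, 0], [0.04, 0, 0], 0], [[0, 0, 0], [0.08, 0, 0.02], 0], [[0, 0, 0], [0.115, 0, 0.05], 0], [[0, 0, 0], [0.15, 0, 0.075], 0], [[0, 0, 0], [0.184, 0, 0.09], 0], [[0, 0, 0], [0.184, 0, 0.096], 0], [[0, 0, 0], [0.184, 0, 0.098], 0], [[0, 0, 0], [0.184, 0, 0.099], 0], [[0, 0, 0], [0.184, 0, 0.1], 0], [[0, 0, 0], [0.184, 0, 0.1], 0]])

```text
time_s: 21.25
tcp_pos: [492.8, 127.1, 36.8]
tcp_rot: [-0.001, 0.755, 0.655, -0.0]
force: [-11.4, 2.3, 19.9]
gripper_width: 43.3
gripper_force: 10.2
```

Call:
drive_tool(steps=[[[0, 0, 0], [0.001, 0, 0], 0], [[0, 0, 0], [0.002, 0, 0], 0], [[0, 0, 0], [0.003, 0, 0], 0], [[0, 0, 0], [0.004, 0, 0], 0], [[0, 0, 0], [0.005, 0, 0], 0], [[0, 0, 0], [0.0055, 0, 0], 0], [[0, 0, 0], [0.0055, 0, 0], 0]])

```text
time_s: 21.83
tcp_pos: [494.0, 132.1, 36.8]
tcp_rot: [-0.001, 0.756, 0.655, 0.0]
force: [-10.2, 1.1, 21.4]
gripper_width: 42.6
gripper_force: 10.2
```

Call:
drive_tool(steps=[[[0, 0, 0], [0, 0, -0.001], 0], [[0, 0, 0], [0, 0, -0.002], 0], [[0, 0, 0], [0, 0, -0.005], 0], [[0, 0, 0], [0, 0, -0.02], 0], [[0, 0, 0], [-0.04, 0, -0.05], 0], [[0, 0, 0], [-0.08, 0, -0.09], 0], [[0, 0, 0], [-0.12, 0, -0.1], 0], [[0, 0, 0], [-0.16, 0, -0.1], 0], [[0, 0, 0], [-0.19, 0, -0.1], 0], [[0, 0, 0], [-0.19, 0, -0.1], 0]])

```text
time_s: 22.67
tcp_pos: [466.8, -63.2, 136.5]
tcp_rot: [0.002, 0.757, 0.653, -0.0]
force: [-0.8, 0.3, -0.8]
gripper_width: 42.8
gripper_force: 0.0
```

```bash
python3 - <<'E'
from edge import *
np.set_printoptions(precision=4,suppress=True)
o=observe();print(o["time_s"],o["tcp_pos"],o["force"])
for i in range(2): p=read_camera("top");top_edges(p,(500.,130.,-.175))
K=[]
for cam in("top","scene"):
    p=read_camera(cam);u,v=np.round(proj(p,[600,301,51.])).astype(int);im=cv2.cvtColor(p["image"],cv2.COLOR_RGB2GRAY)
    sub=im[v-6:v+7,u-6:u+7];print(sub.max());m=(sub>(95 if cam=="top" else 85)).astype(np.uint8);n,l,s,c=cv2.connectedComponentsWithStats(m);i=1+np.argmax(s[1:,4])
    K.append(atz(p,c[i]+[u-6,v-6],51));print(cam,s[i],K[-1],(K[-1][:2]-L)@N)
print(tool([600,301,160]))
E
```

```text
22.6667 [466.7943 -63.1621 136.4516] [-0.8332  0.2773 -0.7539]
70 line [-0.0018  1.0708] rod across line -0.59 dyaw -0.0009 edge resid L/R [ 0.26 -0.26] sd 0.05
90 line [-0.0018  1.0708] rod across line -0.69 dyaw -0.0019 edge resid L/R [-0.18  0.18] sd 0.05
110 line [-0.0018  1.0708] rod across line -0.81 dyaw -0.0027 edge resid L/R [-0.64  0.64] sd 0.05
70 line [-0.0023  1.0942] rod across line -0.66 dyaw 0.0002 edge resid L/R [ 0.27 -0.27] sd 0.06
90 line [-0.0023  1.0942] rod across line -0.76 dyaw -0.0031 edge resid L/R [-0.18  0.18] sd 0.05
110 line [-0.0023  1.0942] rod across line -0.88 dyaw -0.0042 edge resid L/R [-0.65  0.65] sd 0.05
191
top [ 1  3  8  8 54] [599.5732 304.9203  51.    ] 190.2526177594534
137
scene [ 2  2 11 11 95] [600.3586 304.4973  51.    ] 189.97241158548323
(array([ 0.3737,  0.0799, -0.025 ]), array([[ 0.1447,  0.9895, -0.0007],
       [ 0.9895, -0.1447,  0.0009],
       [ 0.0008, -0.0008, -1.    ]]))
```

Call:
drive_tool(steps=[[[0, 0, 0], [0.377, 0.0795, -0.015], -1], [[0, 0, 0], [0.377, 0.0795, -0.015], -1], [[0, 0, 0], [0.377, 0.0795, -0.015], -1], [[0, 0, 0], [0.377, 0.0795, -0.015], -1], [[0, 0, 0], [0.377, 0.0795, -0.015], -1], [[0, 0, 0], [0.377, 0.0795, -0.015], -1], [[0, 0, 0], [0.377, 0.0795, -0.015], -1], [[0, 0, 0], [0.377, 0.0795, -0.015], -1], [[0, 0, 0], [0.377, 0.0795, -0.015], -1], [[0, 0, 0], [0.377, 0.0795, -0.015], -1]])

```text
time_s: 23.7
tcp_pos: [598.8, 311.8, 148.8]
tcp_rot: [-0.001, 0.754, 0.656, 0.0]
force: [1.2, 0.6, 1.0]
gripper_width: -0.4
gripper_force: 0.0
```

Call:
drive_tool(steps=[[[0, 0, 0], [0, 0, 0], -1], [[0, 0, 0], [0, 0, 0], -1], [[0, 0, 0], [0, 0, 0], -1]])

```text
time_s: 23.95
tcp_pos: [598.9, 303.8, 149.3]
tcp_rot: [-0.0, 0.756, 0.655, -0.001]
force: [0.4, 0.0, -0.2]
gripper_width: -0.0
gripper_force: 0.0
```

```bash
python3 - <<'E'
from edge import *
np.set_printoptions(precision=4,suppress=True)
o=observe();print(o["time_s"],o["tcp_pos"],o["force"],o["gripper_width"],tool([600,304.7,60]))
p=read_camera("scene");c=p["image"][200:350,220:400]
cv2.imwrite("pics/s8.png",cv2.cvtColor(cv2.resize(c,None,fx=4,fy=4,interpolation=cv2.INTER_CUBIC),cv2.COLOR_RGB2BGR))
E
```

```text
23.95 [598.8502 303.8429 149.2508] [ 0.3949  0.021  -0.1936] -0.02310655743688263 (array([0.0011, 0.0011, 0.0892]), array([[ 0.143 ,  0.9897, -0.0015],
       [ 0.9897, -0.143 , -0.0009],
       [-0.0011, -0.0014, -1.    ]]))
```

View pics/s8.png

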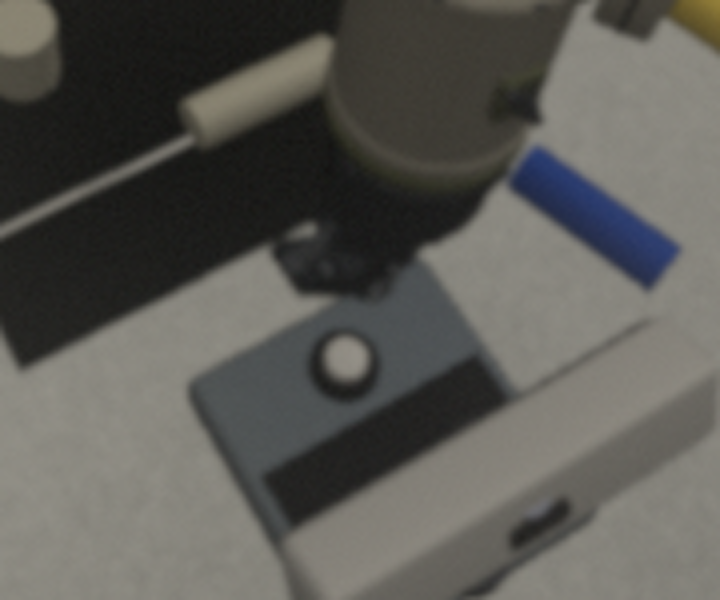

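Call:
drive_tool(steps=[[[0, 0, 0], [0.001, 0.001, 0.02], -1], [[0, 0, 0], [0.001, 0.001, 0.05], -1], [[0, 0, 0], [0.001, 0.001, 0.075], -1], [[0, 0, 0], [0.001, 0.001, 0.088], -1], [[0, 0, 0], [0.001, 0.001, 0.093], -1], [[0, 0, 0], [0.001, 0.001, 0.096], -1], [[0, 0, 0], [0.001, 0.001, 0.098], -1], [[0, 0, 0], [0.001, 0.001, 0.1], -1], [[0, 0, 0], [0.001, 0.001, 0.1], -1]])

```text
time_s: 24.75
tcp_pos: [602.1, 304.5, 51.6]
tcp_rot: [0.0, 0.756, 0.654, 0.001]
force: [-0.2, 0.0, 0.0]
gripper_width: 0.2
gripper_force: 0.0
```

Call:
drive_tool(steps=[[[0, 0, 0], [0, 0, 0.001], -1], [[0, 0, 0], [0, 0, 0.002], -1], [[0, 0, 0], [0, 0, 0.003], -1], [[0, 0, 0], [0, 0, 0.003], -1]])

```text
time_s: 25.08
tcp_pos: [601.9, 304.6, 47.9]
tcp_rot: [0.0, 0.756, 0.654, 0.001]
force: [1.8, 1.3, 2.4]
gripper_width: 0.1
gripper_force: 1.4
```

Contact is made: 2.4 N at 47.9 mm. I'll press further until it bottoms out.

Call:
drive_tool(steps=[[[0, 0, 0], [0, 0, 0.001], -1], [[0, 0, 0], [0, 0, 0.002], -1], [[0, 0, 0], [0, 0, 0.0025], -1], [[0, 0, 0], [0, 0, 0.0025], -1]])

```text
time_s: 25.42
tcp_pos: [602.0, 304.5, 46.0]
tcp_rot: [0.0, 0.756, 0.654, 0.001]
force: [0.4, 0.1, 8.8]
gripper_width: -0.0
gripper_force: 4.3
```

Call:
drive_tool(steps=[[[0, 0, 0], [0, 0, 0.0005], -1], [[0, 0, 0], [0, 0, 0.001], -1], [[0, 0, 0], [0, 0, 0.001], -1]])

```text
time_s: 25.67
tcp_pos: [602.1, 304.6, 45.9]
tcp_rot: [0.0, 0.756, 0.654, 0.001]
force: [-3.3, -1.2, 14.5]
gripper_width: -0.4
gripper_force: 7.1
```

Call:
drive_tool(steps=[[[0, 0, 0], [0, 0, 0], -1], [[0, 0, 0], [0, 0, -0.004], -1], [[0, 0, 0], [0, 0, -0.012], -1], [[0, 0, 0], [0, 0, -0.04], -1], [[0, 0, 0], [0, 0, -0.08], -1], [[0, 0, 0], [0, 0, -0.12], -1], [[0, 0, 0], [0, 0, -0.16], -1], [[0, 0, 0], [0, 0, -0.18], -1], [[0, 0, 0], [0, 0, -0.18], -1], [[0, 0, 0], [0, 0, -0.18], -1]])

```text
time_s: 26.5
tcp_pos: [601.8, 304.5, 225.7]
tcp_rot: [0.0, 0.756, 0.654, 0.001]
force: [-0.4, -0.9, -0.2]
gripper_width: -0.2
gripper_force: 0.0
```

Call:
drive_tool(steps=[[[0, 0, 0], [-0.04, 0, 0], -1], [[0, 0, 0], [-0.36, -0.08, 0], -1], [[0, 0, 0], [-0.36, -0.08, 0], -1], [[0, 0, 0], [-0.36, -0.08, 0], -1], [[0, 0, 0], [-0.36, -0.08, 0], -1], [[0, 0, 0], [-0.36, -0.08, 0], -1], [[0, 0, 0], [-0.36, -0.08, 0], -1], [[0, 0, 0], [-0.36, -0.08, 0], -1], [[0, 0, 0], [-0.36, -0.08, 0], -1], [[0, 0, 0], [-0.36, -0.08, 0], -1]])

```text
time_s: 27.33
tcp_pos: [466.5, -45.5, 221.3]
tcp_rot: [-0.001, 0.758, 0.652, -0.003]
force: [-1.1, 0.1, -0.1]
gripper_width: -0.1
gripper_force: 0.0
```

Call:
drive_tool(steps=[[[0, 0, 0], [0, 0, 0], -1], [[0, 0, 0], [0, 0, 0], -1], [[0, 0, 0], [0, 0, 0], -1], [[0, 0, 0], [0, 0, 0], -1]])

```text
time_s: 27.67
tcp_pos: [470.0, -39.2, 223.0]
tcp_rot: [-0.001, 0.756, 0.655, -0.0]
force: [0.7, 0.3, 1.1]
gripper_width: 0.3
gripper_force: 0.0
```

```bash
python3 - <<'E'
from edge import *
o=observe();print(o["time_s"],o["tcp_pos"],o["force"])
p=read_camera("top");top_edges(p,(500.,130.,-.175))
q=read_camera("scene")
for n,z in(("puck",0),("cup",0),("pot",0),("mould",0)):print(n,[atz(q,r["uv"],z) for r in tip_of(q,n)[:1]])
E
```

```text
27.6667 [470.03 -39.21 222.97] [0.66 0.27 1.11]
70 line [-0.    1.06] rod across line -0.61 dyaw 0.0010 edge resid L/R [ 0.24 -0.24] sd 0.04
90 line [-0.    1.06] rod across line -0.75 dyaw -0.0018 edge resid L/R [-0.21  0.21] sd 0.03
110 line [-0.    1.06] rod across line -0.87 dyaw -0.0035 edge resid L/R [-0.68  0.68] sd 0.04
puck [array([626.45,   1.33,   0.  ])]
cup [array([802.19, 104.  ,   0.  ])]
pot []
mould [array([ 405.33, -221.78,    0.  ])]
```

```bash
python3 -c "
from workcell import *
print(hand_in())"
```

```text
the job is handed in; nothing more can be done
None
```

The rod was rolled onto the focus line and rests along it (about 0.7 mm off centre, under 0.005 rad off parallel); the start key was then pressed to its stop and released, and the job was handed in at about 28 s of the 67 s allowed.

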